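Put the plant trowel back in its own place in the tool tray

TASK

The small plant trowel has been left standing blade-down in the white jar. Put it back in its own place in the wooden tool tray, the recess cut to its outline: lying fully down in it, hollow of the blade upward, and let go. Leave the jar standing in its place and the other things where they are.

Things in the scene. Friction and masses are not known exactly. Their poses are not given: they have to be found in the camera images.
- trowel: Broad plant trowel, 180 mm long, about 130 g, standing in the jar (x axis down, z about level, 70 mm of handle above the rim). Origin: on its underside at the balance point, 88 mm from the handle end, 92 mm from the tip. x: handle to tip; z: out of the blade's hollow face; y: across. Laid hollow up on a flat surface it rests level, handle underside and blade floor both at z = 0.
- trowel_handle_end (a point): Centre of the trowel's handle end face (x = -88, y = 0, z = 10 mm in the trowel's frame). The wooden handle runs from x = -88 to +12 mm, 22 mm wide (y), 20 mm thick (z = 0 to 20), edges rounded.
- trowel_tip (a point): Middle of the blade's straight end edge, on the underside (x = 92, y = 0, z = 0 mm in the trowel's frame). Steel blade from x = 28 to 92, a trough 50 mm wide: floor 3 mm thick, sides rising to z = 14. An 8 mm round neck joins it to the handle (x = 12 to 30).
- jar: Loose white round jar, 115 mm tall, 86 mm across the rim (78 at the foot), wall 4 mm, inner floor 5 mm up, about 700 g. Origin: centre of its underside, z up. The table between it and the tray is clear, over 230 mm wide.
- tray: Fixed pale wooden tool tray: board 6 mm thick, x = -134 to +114 mm, y = -134 to +134, rim 28 mm high; origin on the table. Three inserts side by side, 84 mm apart along y, in any order. x: from handle ends to heads of the tools. A finger trough 52 mm long (x = -26 to +26) without walls crosses tray and side rims; elsewhere the recesses leave no room for fingers beside a tool.
- slot_trowel: Insert with the broad trowel's recess, plywood 20 mm high, flush with the handle put away. Origin: on the recess floor (6 mm above the table), where the trowel's origin belongs; axes as the trowel's when put away. Handle channel 28 mm wide, x = -92 to -26; open trough -26 to 26; blade pocket 56 mm wide, 26 to 96. A card on the near end shows the tool's outline: handle and broad blade.
- slot_narrow: Like slot_trowel, for the narrow trowel: blade pocket only 36 mm wide; empty. Its card shows a narrow blade.
- slot_rake: Like slot_trowel, for the rake: pocket 28 mm wide to x = 48, then 66 mm wide to 96; the rake lies in it. Its card shows a rake.
- rake: Small rake lying in its own recess, handle as the trowel's, head 60 mm wide with five tines; same frame as the trowel. To be left alone.
- narrow_trowel: A narrower trowel (blade 29 mm wide, 180 mm long, same handle and frame) lying on the table beyond; it is still in use, leave it alone.
- lantern: Dark round metal tea-light lantern, 94 mm across, 94 mm high, origin under its centre. Leave alone.
- clay_pot: Empty terracotta pot, 84 mm across the rim, 72 mm high, origin under its centre. Leave alone.
There are look-alikes about, which are no part of the job. Leave any purple look-alike of the jar alone. What is shaped like the trowel but yellow is not meant.

How it is judged (in metres and radians):
At the end, for the whole second after the job is handed in: Trowel at rest in slot_trowel's recess: origins within 8 mm sideways and 3 mm in height, blade in the blade pocket, hollow up, level within 0.06 rad. Jar upright (0.1 rad) within 60 mm of its start, rake moved under 12 mm (horizontal distance between trowel and slot_trowel below 0.008 m and z of trowel in the frame of slot_trowel between -0.003 and 0.003 m and x of trowel_tip in the frame of slot_trowel above 0.08 m and angle between trowel's own z axis and vertical below 0.06 rad and linear speed of trowel below 0.02 m/s and angle between jar's own z axis and vertical below 0.1 rad and distance of jar from where it was at the start of the episode below 0.06 m and distance of rake from where it was at the start of the episode below 0.012 m); the robot touches nothing.
It fails at once if the jar is knocked over (angle between jar's own z axis and vertical above 0.6 rad).
It fails at once if the narrow trowel, lantern or clay pot is shifted by more than 25 mm (distance of any of narrow_trowel, lantern, clay_pot from where it was at the start of the episode above 0.025 m).
It also fails if it takes over 67 s, if anything falls off the work surface, if the arm or the gripper's body presses on something with over 40 N, if the wrist force passes 120 N, or if a joint passes its speed limit or range.

ROBOT

A 6-joint arm with a two-finger parallel gripper is mounted at the origin on the work surface. World frame = base frame: x ahead of the robot, y to its left, z up, the work surface at z = 0. Lengths are in mm, angles in rad, forces in N, time in s.
With the tool pointing down it reaches from about 300 to 775 mm from the base axis. Payload 14.6 kg.
Tool frame: the origin (TCP) lies on the centre line of the jaws, within the pads' length; the fingertips stand 19 mm ahead of it and the grasp point (between the pads) is the TCP (bot.tip_reach is the distance from the TCP to the fingertips, in mm); z points along the fingers, y is the line along which they close (so a half turn about z gives the same grasp; the last joint's range is limited). The gripper opens to 85 mm and grips with 20 to 120 N. Pads are 22 mm wide; open, the fingers measure 114 mm over their backs; the gripper's body (76 mm by 85 mm) begins 54 mm behind the grasp point. The pads swing forward as they close: fully open they stand 13 mm farther back than shut.
Start: joints at [-1.359, 0.3, 1.521, -0, 1.321, -0.067], TCP at [151.354, -528.755, 250.281] pointing down, gripper open.
Joint ranges: [-3.03, 3.03], [-0.79, 2.21], [0.23, 2.52], [-1.04, 4.18], [0, 3.07], [-2.55, 2.55]. Speed limits (rad/s): [2.22, 2.22, 2.57, 3.14, 3.14, 3.14].

INTERFACE

Orientations are given as a unit quaternion [w, x, y, z].
In Python, from rig import bot gives the robot as it stands. Calls block until the motion is done:
- bot.move_to(position, orientation): joint-space move of the TCP to a pose.
- bot.servo_line(position, attitude=None, speed=150, until_force=None): straight line of the TCP; attitude=None keeps the orientation; speed is the mean speed in mm/s. With until_force (N) it stops when the force on the tool has changed by that much, and returns True; else False.
- bot.move_joints(angles): joint-space move.
- bot.move_gripper(opening, grip_force=None): finger opening in mm; grip_force is the grip in N (None keeps the last); returns when the fingers have stopped.
- bot.dwell(seconds).
- bot.ik(position, orientation): joint angles nearest the present ones, or None.
- bot.read_state(): the state.
- bot.read_camera(name): name is "side" or "top" or "wrist"; returns a dict with "image" (400x640x3 uint8, blue, green, red), "depth" (400x640 float32, mm along the optical axis (not along the pixel's ray), 0 where there is no reading), "fovy" (degrees; the focal length in pixels is half the picture's height over the tangent of half this angle, whatever the lens; pixels are square), "cx", "cy" (the principal point, pixels), "eye" and "attitude" of the camera in the world; the wrist camera has in their place "mount" (4x4, takes a point from camera to tool coordinates, whose origin is the TCP and whose axes are the flange's). Camera axes: x right, y down, z forward; pixel columns grow to the right and rows downward; lengths in mm; the calibration is good to about 2 mm. A picture is of the moment at which its call begins: read the wrist's pose just before it.
A pose or a line that the arm cannot do raises bot.MotionError and nothing moves.
- bot.finish_job(): hands the job in; it is judged then, once.
The state is a dict: "clock": time; "joint_positions": joint angles; "qvel": joint speeds; "effort": joint torques, N m; "ee_pos": TCP position; "tool_rot": TCP orientation; "ft_force": force on the tool from outside, world axes, zero at the start; "moment": the same for the moment, N m; "grip_width": finger opening in mm; "grip_force": force on a finger pad.
Only numpy, scipy, OpenCV 4.12 (cv2) and the standard library are available. Lean on these libraries where they do the work, as an engineer would, in place of code of your own. Each camera call takes 0.05 s, during which the arm holds its last target. There are 200 camera calls.

## Working session

There is one attempt and no reset: what is moved stays moved. The work goes in short steps, each a Python script; the robot and the scene stay as the last script left them, time stands still between calls to the robot, and variables do not carry over. Pictures are saved under pics/ and viewed, at most 10 in all, crops included, and the job is handed in when it is done.

```bash
mkdir -p pics; ls
cat > h.py <<'E'
import numpy as np, cv2
from rig import bot
from scipy.spatial.transform import Rotation as R
def rot(q): return R.from_quat(np.roll(np.array(q,float),-1))
def quat(r): return np.roll(r.as_quat(),1).tolist()
def cam(name):
    s=bot.read_state(); c=bot.read_camera(name)
    c['f']=200/np.tan(np.radians(c['fovy'])/2)
    if 'mount' in c:
        M=np.array(c['mount']); rt=rot(s['tool_rot']).as_matrix()
        c['R']=rt@M[:3,:3]; c['o']=np.array(s['ee_pos'])+rt@M[:3,3]
    else:
        a=np.array(c['attitude'],float); c['R']=rot(a).as_matrix() if a.size==4 else a[:3,:3]; c['o']=np.array(c['eye'])
    return c
def cloud(c):
    v,u=np.mgrid[:400,:640]; d=c['depth']
    p=np.stack([(u-c['cx'])/c['f']*d,(v-c['cy'])/c['f']*d,d],-1)
    return p@c['R'].T+c['o']
def ray(c,u,v,z):
    d=c['R']@np.array([(u-c['cx'])/c['f'],(v-c['cy'])/c['f'],1]); return c['o']+d*(z-c['o'][2])/d[2]
E
python3 - <<'E'
from h import *
ims=[]
for n in ('top','side'):
    c=cam(n); np.savez('c_'+n,**{k:c[k] for k in ('image','depth','R','o','f','cx','cy')}); print(n,c['o'],c['R'].round(3).tolist(),c['fovy'],c['cx'],c['cy'])
    cv2.imwrite(f'pics/{n}0.png',c['image'])
print(bot.read_state()['clock'], bot.tip_reach)
E
```

```text
pics
top [ 452.75207887   48.78355434 1265.03826609] [[-0.01, -0.993, 0.116], [-1.0, 0.007, -0.024], [0.023, -0.117, -0.993]] 52.14039035524088 327.84057276315923 195.29540270099156
side [381.65744766 987.78142703 819.59143773] [[-0.981, -0.1, 0.167], [-0.194, 0.554, -0.809], [-0.012, -0.826, -0.563]] 48.93931489708339 317.2288278377806 211.57868330926388
0.1 19.0
```

View pics/top0.png

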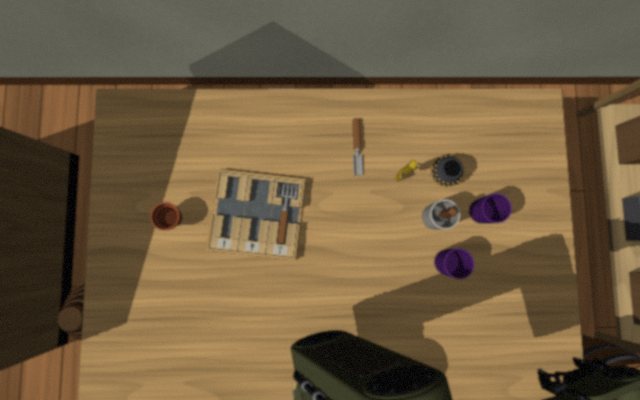

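View pics/side0.png

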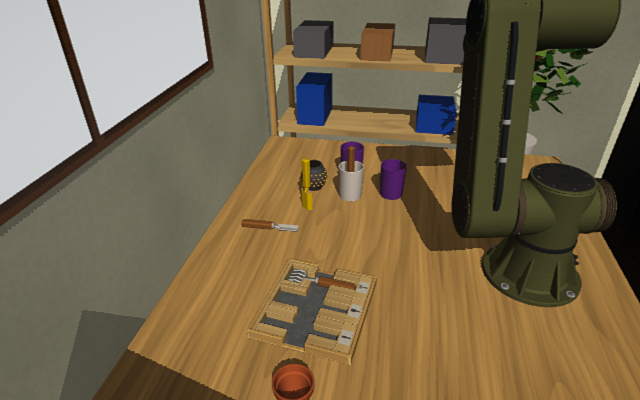

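The top view shows these candidates:
- **Trowel:** the brown handle at about (450,210), in the white jar at (441,213).
- **Not the trowel:** the yellow tool at (405,170), the narrow trowel lying at (358,150) and the rake at (285,215).
- **Not the jar:** purple jars at (490,208) and (455,263).

The side view shows the same handle at (351,155) in the white jar at (351,180). The tray's left and middle slots are empty. I choose the handle in the white jar. Next come rough positions, then a close wrist crop of the jar and one of the tray.

Run:
```python
from h import *
c=dict(np.load('c_top.npz')); P=cloud(c)
for n,(u,v) in dict(jar=(441,213),handle=(450,210),purpA=(490,208),purpB=(455,263),yellow=(405,170),lant=(449,168),tray=(258,213),pot=(166,215),narrow=(358,150)).items():
    print(n,P[v,u].round(), ray(c,u,v,110).round())
down=lambda yaw: quat(R.from_euler('z',yaw)*R.from_euler('x',np.pi))
s=bot.read_state(); print(s['ee_pos'],s['tool_rot'], np.array(bot.read_camera('wrist')['mount']).round(3).tolist())
j=ray(c,441,213,110)
# look obliquely: from the robot side, tool tilted 35 deg
for t in (35,20,0):
    d=np.array([np.sin(np.radians(t)),0,-np.cos(np.radians(t))])
    az=R.from_euler('z',np.arctan2(j[1],j[0]))
    q=quat(az*R.from_euler('y',-np.radians(t))*R.from_euler('x',np.pi))
    p=np.array([j[0],j[1],150])-az.apply(d)*300
    print(t,p.round(),bot.ik(p.tolist(),q))
```

```text
jar [ 534. -298.  121.] [ 535. -302.  110.]
handle [ 537. -303.  187.] [ 543. -328.  110.]
purpA [ 557. -487.    8.] [ 548. -444.  110.]
purpB [ 389. -369.   10.] [ 394. -335.  110.]
yellow [ 658. -200.  123.] [ 660. -203.  110.]
lant [ 667. -334.   98.] [ 665. -330.  110.]
tray [547. 233.   9.] [539. 218. 110.]
pot [543. 511.  13.] [536. 475. 110.]
narrow [740. -77.  18.] [719. -68. 110.]
[ 151.3177941  -528.57938091  249.77507518] [-5.08623278e-04  9.90301061e-01  1.38937205e-01 -4.54960861e-05] [[-0.001, -0.959, -0.285, 72.406], [1.0, -0.001, -0.001, -0.758], [0.001, -0.285, 0.959, -123.93], [0.0, 0.0, 0.0, 1.0]]
35 [ 385. -217.  396.] [-0.63072579 -0.3283575   1.90167088  0.08190439  0.96222581  1.4276723 ]
20 [ 446. -251.  432.] [-0.59776395 -0.03869685  1.52055743  0.02980769  1.31191895  1.48389243]
0 [ 535. -302.  450.] [-5.73040987e-01  4.08881860e-01  9.24784444e-01 -4.44089210e-16
  1.80792635e+00  1.51118406e+00]
```

Run:
```python
from h import *
def look(p,yaw,name):
    q=quat(R.from_euler('z',yaw)*R.from_euler('x',np.pi))
    bot.move_to(p,q); bot.dwell(.2)
    c=cam('wrist'); np.savez('c_'+name,**{k:c[k] for k in ('image','depth','R','o','f','cx','cy')}); return c
c=look([480,-275,330],np.arctan2(-302,535),'wj'); im1=c['image']
c=look([510,218,330],0,'wt'); im2=c['image']
cv2.imwrite('pics/w1.png',cv2.resize(im1,(800,500)));cv2.imwrite('pics/w2.png',cv2.resize(im2,(800,500)))
print(bot.read_state()['clock'])
```

```text
4.0083
```

View pics/w1.png

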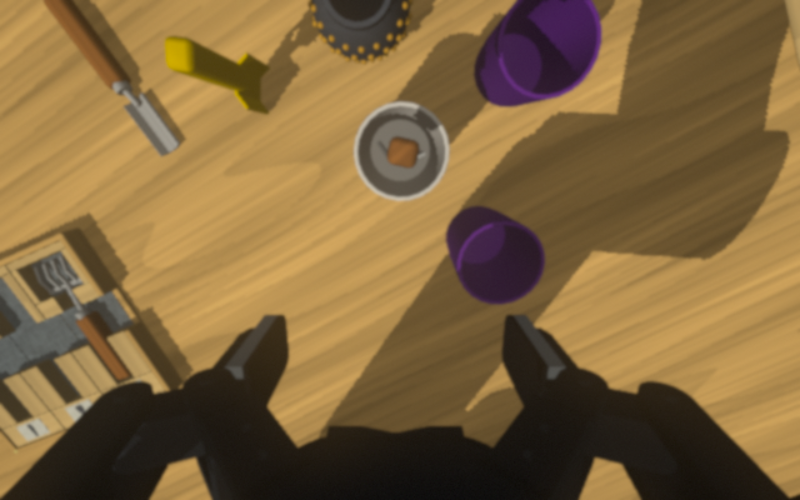

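View pics/w2.png

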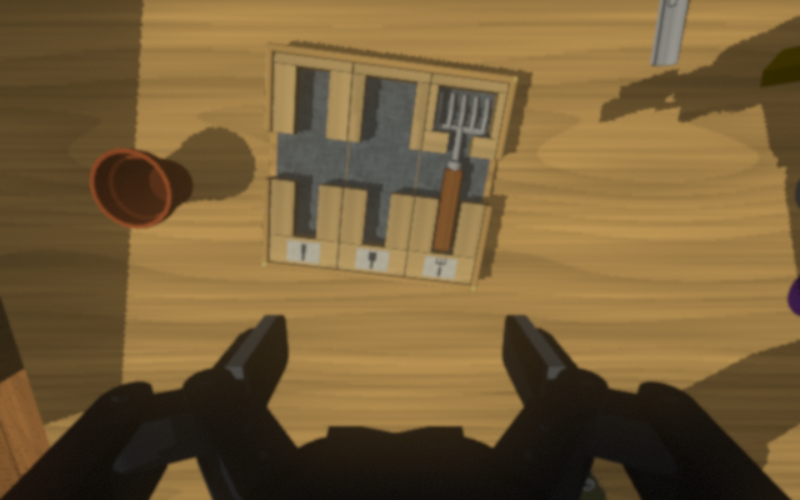

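The first wrist view shows the trowel's handle end at (403,152) inside the white rim (403,150), with slivers of blade either side at (382,147) and (423,154). The second shows the middle slot with the broad pocket and broad-blade card (372,260). The left slot is the narrow one, and the rake is on the right. Next is a close crop of the jar to see which way the hollow faces.

Run:
```python
from h import *
im=np.load('c_wj.npz')['image']
a=cv2.convertScaleAbs(cv2.resize(im[75:165,280:365],(560,593),interpolation=cv2.INTER_CUBIC),alpha=1.5)
cv2.imwrite('pics/crop1.png',a)
```

```text
(no output)
```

View pics/crop1.png

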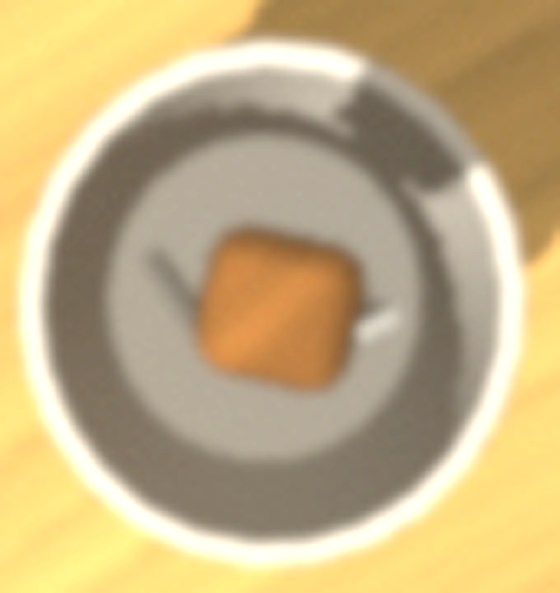

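The crop confirms it. The handle end is at crop (280,308), rotated about 8° clockwise in the image. The blade sides flare toward the top of the image, at (155,250) and (400,318), so the hollow faces away from the robot.

Plan:
1. Grip the handle from above, closing along y, and lift the trowel out.
2. Pitch the tool outward so the hollow turns up, and lay the trowel on the clear table.
3. Regrasp it at the finger-trough position and place it in the middle slot.

```bash
cat >> h.py <<'E'
def brown(im):
    h=cv2.cvtColor(im,cv2.COLOR_BGR2HSV); return (h[...,0]<14)&(h[...,1]>140)&(h[...,2]>50)
def rect(p): # centre, sizes, yaw of long side
    (c,(w,h),a)=cv2.minAreaRect(p.astype(np.float32)); 
    if w<h: w,h,a=h,w,a+90
    return np.array(c),w,h,(a+90)%180-90
E
python3 - <<'E'
from h import *
L=lambda n: dict(np.load(f'c_{n}.npz'))
c=L('wj'); P=cloud(c); j=np.array([535,-302])
near=np.hypot(*(P[...,:2]-j).transpose(2,0,1))<70
m=near&(P[...,2]>175)&(P[...,2]<200); print('end',m.sum(),P[m].mean(0),rect(P[m][:,:2]))
rim=near&(abs(P[...,2]-115)<6); print('jar',rect(P[rim][:,:2]), cv2.minEnclosingCircle(P[rim][:,:2].astype(np.float32)))
r=c['R']; print('img up az',np.degrees(np.arctan2(-r[1,1],-r[0,1])))
c=L('side');P=cloud(c); near=np.hypot(*(P[...,:2]-j).transpose(2,0,1))<80
m=near&brown(c['image'])&(P[...,2]>125)&(P[...,2]<183); q=P[m]; print('side',m.sum(),np.polyfit(q[:,2]-160,q[:,0],1),np.polyfit(q[:,2]-160,q[:,1],1))
c=L('wt');P=cloud(c); m=(P[...,2]>17)&(P[...,2]<36)&(np.hypot(P[...,0]-560,P[...,1]-225)<210)
k,lab,st,_=cv2.connectedComponentsWithStats(m.astype(np.uint8)); i=1+st[1:,4].argmax(); q=P[lab==i]
print('tray',len(q),np.median(q[:,2]),rect(q[:,:2]), cv2.boxPoints(cv2.minAreaRect(q[:,:2].astype(np.float32))).tolist())
# reach of low outward poses
for x in (350,400,450):
  for th in (12,16,20,25):
    z=155*np.sin(np.radians(th))+10*np.cos(np.radians(th))
    rr=R.from_euler('y',-np.radians(90-th))*R.from_euler('x',np.pi)
    print(x,th,rr.apply([0,0,1]).round(2),bot.ik([x,-10,z],quat(rr)))
E
```

```text
end 521 [ 534.84322436 -312.08785488  184.29710869] (array([ 534.68652344, -312.05847168]), 21.91524887084961, 20.002124786376953, 48.26194381713867)
jar (array([ 533.01800537, -310.77258301]), 84.35453033447266, 84.23887634277344, -28.168556213378906) ((532.872314453125, -311.0765380859375), 42.8468132019043)
img up az -29.529315438938774
side 82 [-1.43901565e-02  5.32781765e+02] [-2.25407252e-03 -3.03396355e+02]
tray 11336 26.516272630573667 (array([505.28839111, 240.44992065]), 267.9264221191406, 169.8133544921875, 82.91961669921875) [[404.51666259765625, 117.97402954101562], [573.0350952148438, 97.04254150390625], [606.0601196289062, 362.9258117675781], [437.54168701171875, 383.8572998046875]]
350 12 [ 0.98 -0.   -0.21] None
350 16 [ 0.96 -0.   -0.28] None
350 20 [ 0.94 -0.   -0.34] None
350 25 [ 0.91 -0.   -0.42] None
400 12 [ 0.98 -0.   -0.21] None
400 16 [ 0.96 -0.   -0.28] None
400 20 [ 0.94 -0.   -0.34] None
400 25 [ 0.91 -0.   -0.42] None
450 12 [ 0.98 -0.   -0.21] [-0.20387981  0.74045686  2.44338137  2.93934058  1.40273463 -1.57946956]
450 16 [ 0.96 -0.   -0.28] [-0.2005264   0.63193336  2.4637201   2.93819749  1.2465378  -1.5611461 ]
450 20 [ 0.94 -0.   -0.34] [-0.19640047  0.52428516  2.47530432  2.93244716  1.0826244  -1.53952112]
450 25 [ 0.91 -0.   -0.42] [-0.19033949  0.39703998  2.47717891  2.91586277  0.87274839 -1.50550442]
```

Run:
```python
from h import *
c=dict(np.load('c_wt.npz'));P=cloud(c); 
yaw=np.radians(-7.08); d=np.array([np.cos(yaw),np.sin(yaw)]); n=np.array([-d[1],d[0]])
q=(P[...,:2]-[554,234.4]); a=q@d; b=q@n
m=(P[...,2]>17)&(P[...,2]<36)&(abs(a)<150)&(abs(b)<150)
print('tray all',rect(P[m][:,:2]), cv2.boxPoints(cv2.minAreaRect(P[m][:,:2].astype(np.float32))).round(1).tolist())
# recess floor: blade pocket of middle slot
m=(P[...,2]<13)&(a>40)&(a<85)&(abs(b)<40); m2=(P[...,2]<13)&(a<-40)&(a>-85)&(abs(b)<30)
print('pocket b',np.percentile(b[m],[2,98]),'chan b',np.percentile(b[m2],[2,98]))
m=(P[...,2]<13)&(abs(b)<10)&(abs(a)<120); print('a',np.percentile(a[m],[1,99]))
bot.move_gripper(60,40)
g=R.from_euler('z',-41.7,degrees=True)*R.from_euler('x',np.pi); E0=[534.8,-312.1]
bot.move_to([*E0,280],quat(g)); bot.servo_line([*E0,160],speed=120)
bot.move_gripper(15,45); s=bot.read_state(); print(s['grip_width'],s['grip_force'],s['ft_force'])
bot.servo_line([*E0,330],speed=90); s=bot.read_state(); print(s['clock'],s['grip_width'],s['grip_force'],s['ft_force'],s['joint_positions'])
for x in (450,500,550,600):
  for th in (12,20,30,40):
    z=155*np.sin(np.radians(th))+10*np.cos(np.radians(th))
    rr=R.from_euler('y',-np.radians(90-th))*R.from_euler('x',np.pi)
    for zz in (z,z+150):
      k=bot.ik([x,-10,zz],quat(rr)); print(x,th,round(zz),None if k is None else np.round(k,2))
```

```text
tray all (array([544.47241211, 235.67831421]), 268.3537902832031, 248.6591339111328, 82.86849212646484) [[404.3999938964844, 118.0], [651.2000122070312, 87.0999984741211], [684.5, 353.3999938964844], [437.79998779296875, 384.29998779296875]]
pocket b [-27.11750785  27.23242119] chan b [-13.54718456  13.62691595]
a [-90.75453034  95.82202333]
21.547601341678735 45.961936712265015 [-0.57227297  0.00477343  2.67163224]
9.925 21.19857724164938 45.389859080314636 [-0.03638022 -0.04709809 -1.78642808] [-5.87412729e-01  4.17605259e-01  1.18149895e+00  2.33405850e-05
  1.54314488e+00  1.71119065e+00]
450 12 42 [-0.2   0.74  2.44  2.94  1.4  -1.58]
450 12 192 None
450 20 62 [-0.2   0.52  2.48  2.93  1.08 -1.54]
450 20 212 [-0.2  -0.1   2.48  2.74  0.49 -1.28]
450 30 86 [-0.18  0.28  2.47  2.88  0.66 -1.46]
450 30 236 [-0.18 -0.23  2.39  1.96  0.17 -0.49]
450 40 107 [-0.17  0.12  2.41  2.67  0.28 -1.22]
450 40 257 [-0.17 -0.27  2.28  0.46  0.29  1.02]
500 12 42 [-0.17  0.73  2.33  2.97  1.28 -1.56]
500 12 192 [-0.17  0.17  2.41  2.91  0.81 -1.45]
500 20 62 [-0.16  0.54  2.36  2.96  0.99 -1.53]
[... 322 characters left out ...]
  2.94  0.77 -1.46]
550 20 62 [-0.14  0.58  2.24  2.98  0.9  -1.51]
550 20 212 [-0.14  0.13  2.25  2.85  0.47 -1.36]
550 30 86 [-0.13  0.41  2.22  2.92  0.55 -1.45]
550 30 236 [-0.13  0.03  2.16  2.29  0.15 -0.79]
550 40 107 [-0.12  0.3   2.16  2.67  0.21 -1.19]
550 40 257 [-0.12 -0.01  2.06  0.41  0.24  1.09]
600 12 42 [-0.12  0.76  2.1   3.    1.08 -1.53]
600 12 192 [-0.12  0.34  2.16  2.96  0.72 -1.46]
600 20 62 [-0.12  0.62  2.11  2.99  0.82 -1.51]
600 20 212 [-0.12  0.23  2.12  2.88  0.44 -1.37]
600 30 86 [-0.12  0.48  2.09  2.93  0.48 -1.44]
600 30 236 [-0.12  0.14  2.04  2.3   0.13 -0.79]
600 40 107 [-0.11  0.38  2.03  2.61  0.17 -1.12]
600 40 257 [-0.11  0.11  1.94  0.36  0.24  1.15]
```

Gripped and lifted: grip width 21.2 mm, so it's holding the 22 mm sides. Slot at (554.4, 234.4), yaw −7.1°. Now I'll turn the trowel and lay it on the table.

Run:
```python
from h import *
def tl(th,yaw=0): return quat(R.from_euler('z',yaw,degrees=True)*R.from_euler('y',-np.radians(90-th))*R.from_euler('x',np.pi))
bot.servo_line([450,-10,330],speed=200)
bot.move_to([480,-10,330],tl(60)); 
bot.move_to([500,-10,257],tl(40)); print(np.round(bot.read_state()['joint_positions'],2))
bot.move_to([490,-10,200],tl(20)); print(np.round(bot.read_state()['joint_positions'],2))
bot.move_to([470,-10,100],tl(14)); s=bot.read_state(); print(np.round(s['joint_positions'],2),s['clock'],s['grip_width'])
c=cam('side'); cv2.imwrite('pics/side1.png',c['image'][60:360,120:560])
```

```text
[-0.14 -0.13  2.17  0.44  0.26  1.05]
[-0.17  0.04  2.4   2.83  0.54 -1.36]
[-0.19  0.46  2.45  2.94  1.11 -1.52] 15.7583 21.339587888091422
```

View pics/side1.png

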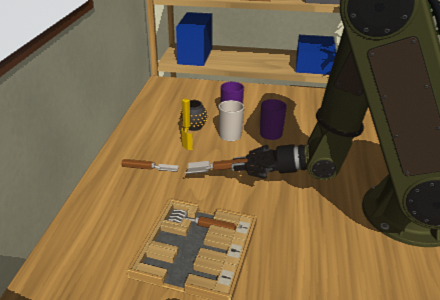

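The trowel is held at (215,165) in the crop, with the blade outward and hollow up. The jar is still standing at (231,120). Now I'll lower it until the tip touches, release, and lift clear.

Run:
```python
from h import *
hit=bot.servo_line([470,-10,40],speed=40,until_force=4); s=bot.read_state(); print(hit,s['ee_pos'],s['ft_force'])
bot.move_gripper(50); bot.dwell(.3)
p=bot.read_state()['ee_pos']; bot.servo_line([p[0],p[1],160],speed=150)
bot.move_to([490,-10,230],quat(R.from_euler('y',-np.radians(50))*R.from_euler('x',np.pi)))
bot.move_to([450,-10,330],quat(R.from_euler('x',np.pi))); bot.dwell(.2)
c=cam('wrist'); np.savez('c_w3',**{k:c[k] for k in ('image','depth','R','o','f','cx','cy')})
P=cloud(c); b=brown(c['image'])&(P[...,2]>5)&(P[...,2]<30)&(abs(P[...,1]+10)<45)&(P[...,0]<620)
q=P[b]; print(b.sum(),rect(q[:,:2]),np.percentile(q[:,2],[5,50,95]), np.polyfit(q[:,0],q[:,2],1))
print(bot.read_state()['clock']); cv2.imwrite('pics/w3.png',c['image'])
```

```text
True [470.0878398  -10.03769789  44.78421041] [ 0.89140258 -0.44794962  2.46729903]Traceback (most recent call last):
  File "<stdin>", line 9, in <module>
    return _quantile_unchecked(
        a, q, axis, out, overwrite_input, method, keepdims, weights)
    return _ureduce(a,
                    func=_quantile_ureduce_func,
    ...<5 lines>...
                    overwrite_input=overwrite_input,
                    method=method)
    r = func(a, **kwargs)
    result = _quantile(arr,
                       quantiles=q,
    ...<2 lines>...
                       out=out,
                       weights=wgt)
    slices_having_nans = np.isnan(arr[-1, ...])
                                  ~~~^^^^^^^^^
IndexError: index -1 is out of bounds for axis 0 with size 0
```

Run:
```python
from h import *
im=np.load('c_w3.npz')['image']; cv2.imwrite('pics/w3.png',im); print(bot.read_state()['clock'],np.load('c_w3.npz')['o'])
```

```text
22.0583 [522.09481915  -9.33599982 453.53154449]
```

View pics/w3.png

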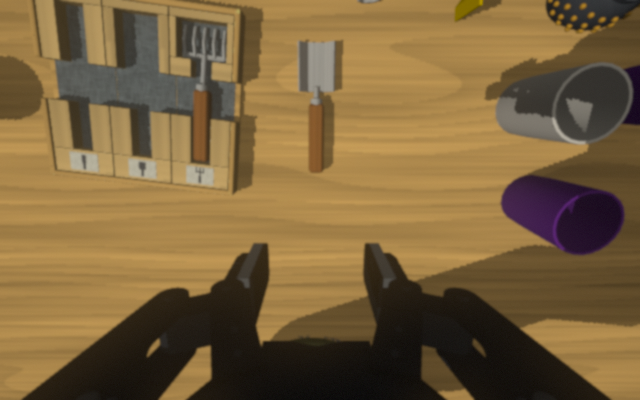

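The trowel lies hollow up on the clear table, handle at (316,140) and blade at (320,67). My colour mask was too strict, so I'll locate the handle by height instead and then regrasp it.

Run:
```python
from h import *
c=dict(np.load('c_w3.npz')); P=cloud(c); v,u=np.mgrid[:400,:640]
roi=(u>285)&(u<355)&(v>25)&(v<190)
h=roi&(P[...,2]>12)&(P[...,2]<30)&(v>100); q=P[h]
cen,w,t,yaw=rect(q[:,:2]); print('handle',h.sum(),cen,w,t,yaw,np.percentile(q[:,2],[5,50,95]),'slope',np.polyfit(q[:,0],q[:,2],1)[0])
a=roi&(P[...,2]>4.5)&(P[...,2]<30); q2=P[a]; print('all',rect(q2[:,:2]))
```

```text
handle 1063 [490.26348877  -8.22898197] 101.61393737792969 22.00625228881836 -0.12596893310546875 [16.30830872 19.9150435  21.64079048] slope -0.010293232102903966
all (array([529.04302979,  -9.44950104]), 178.85641479492188, 50.92926025390625, 0.7875102162361145)
```

Run:
```python
from h import *
dn=lambda y: quat(R.from_euler('z',y,degrees=True)*R.from_euler('x',np.pi))
gx,gy=527.5-4,-8.7
bot.move_gripper(50); bot.move_to([gx,gy,100],dn(0))
print(bot.servo_line([gx,gy,22],speed=60,until_force=6))
bot.move_gripper(15,50); s=bot.read_state(); zg=s['ee_pos'][2]; print(s['ee_pos'],s['grip_width'],s['grip_force'])
bot.servo_line([gx,gy,140],speed=120)
y=np.radians(-7.1); tx,ty=554.4-4*np.cos(y),234.4-4*np.sin(y)
bot.move_to([tx,ty,120],dn(-7.1)); bot.dwell(.2)
c=cam('wrist'); np.savez('c_w4',**{k:c[k] for k in ('image','depth','R','o','f','cx','cy')}); cv2.imwrite('pics/w4.png',c['image'])
s=bot.read_state(); print(zg,s['clock'],s['grip_width'],s['ee_pos'],s['ft_force'])
P=cloud(c); d=np.array([np.cos(y),np.sin(y)]); n=np.array([-d[1],d[0]]); q=P[...,:2]-[554.4,234.4]; a=q@d;b=q@n
top=120-22
m=(P[...,2]>top-8)&(P[...,2]<top+25)&(a>20)&(a<110)&(abs(b)<35)
print('held blade a,b',np.percentile(a[m],[1,99]),np.percentile(b[m],[1,99]),rect(P[m][:,:2]),'z',np.percentile(P[m][:,2],[2,50,98]),'slope',np.polyfit(a[m&(abs(b)<18)],P[m&(abs(b)<18)][:,2],1)[0])
m=(P[...,2]<13)&(a>30)&(a<110)&(abs(b)<40); print('pocket seen',m.sum(),a[m].max() if m.any() else 0)
```

```text
False
[523.8193068   -8.74367856  22.462132  ] 21.144309906944965 50.31477212905884
22.462132001008246 27.4 20.625541474009417 [550.74746559 233.88394875 120.203561  ] [-0.05907421  0.06364788 -1.20353726]
held blade a,b [24.9929002  90.55539998] [-25.83270751  24.50452963] (array([609.53112793, 226.87171936]), 71.2293930053711, 52.07035446166992, -7.556182861328125) z [100.02994341 103.23624381 111.69970777] slope -0.021014575582444146
pocket seen 0 0
```

View pics/w4.png

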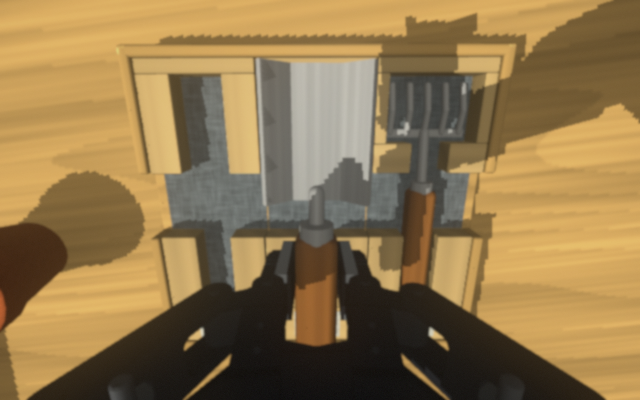

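The held trowel lines up over the middle slot, blade at (318,130), tip at +91 mm (nominal 92) and about 0.7 mm off centre sideways. Lowering with a force guard.

Run:
```python
from h import *
s=bot.read_state()
y=np.radians(-7.1); tx,ty=554.4-3*np.cos(y)-.0,234.4-3*np.sin(y)+.6
bot.servo_line([tx,ty,50],speed=80)
hit=bot.servo_line([tx,ty,27.5],speed=25,until_force=8); s=bot.read_state(); print(hit,s['ee_pos'],s['ft_force'],s['grip_width'],s['clock'])
```

```text
True [551.23442212 235.31688854  28.46796524] [-1.79416214 -0.12084581  5.46893867] 20.992291614311036 29.2333
```

Contact came at 28.5 mm, exactly grasp height + 6 mm, so the trowel is on the recess floor. Releasing, retreating and checking.

Run:
```python
from h import *
bot.move_gripper(42); bot.dwell(.2); p=bot.read_state()['ee_pos']
bot.servo_line([p[0],p[1],150],speed=120)
bot.move_to([500,225,330],quat(R.from_euler('x',np.pi))); bot.dwell(.3)
c=cam('wrist'); P=cloud(c); cv2.imwrite('pics/w5.png',c['image'])
y=np.radians(-7.1); d=np.array([np.cos(y),np.sin(y)]); n=np.array([-d[1],d[0]]); q=P[...,:2]-[554.4,234.4]; a=q@d;b=q@n; z=P[...,2]
m=(abs(a)<14)&(abs(b)<20)&(z>16)&(z<35); print('handle b',np.percentile(b[m],[2,98]),'z top (26)',np.median(z[m]))
m=(a>35)&(a<88)&(abs(b)<15); print('blade floor z (9)',np.median(z[m]),'slope',np.polyfit(a[m],z[m],1)[0])
m=(a<-30)&(a>-85)&(abs(b)<8); print('handle z (26)',np.median(z[m]),'slope',np.polyfit(a[m],z[m],1)[0])
h=cv2.cvtColor(c['image'],cv2.COLOR_BGR2HSV); print(bot.read_state()['clock'])
```

```text
handle b [-8.44398958 12.03284064] z top (26) 25.81374825833359
blade floor z (9) 9.657121499420668 slope -0.0010688451823645715
handle z (26) 393.2914863247786 slope 6.209257357668453
32.0583
```

View pics/w5.png

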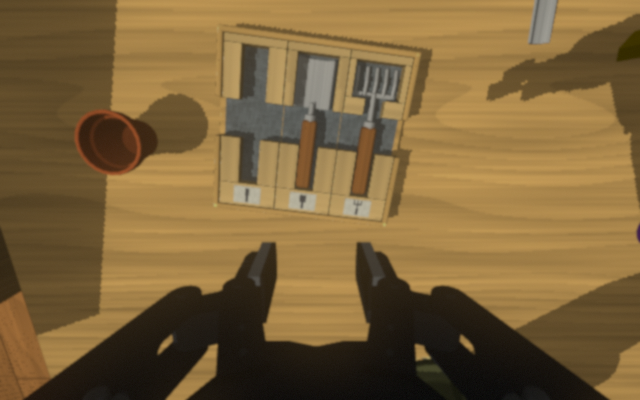

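The trowel lies in the middle recess, handle at (305,155) and blade at (320,82). The handle top (25.8 mm, expected 26) and level blade floor (9.7 mm, expected 9) show it is fully down. The rake at (363,155) is undisturbed and the gripper is clear, so I'm handing in.

```bash
python3 -c "
from rig import bot
print(bot.finish_job())"
```

```text
the job is handed in; nothing more can be done
None
```

The trowel is lying hollow up and fully down in its own recess (the middle slot), released with the gripper clear, and the job was handed in at about 32 s of the 67 s allowed; no verdict came back.

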